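Load the spice grinder, fit its twist lid and hold it at pulse

TASK

Grind the piece of cinnamon: take it from the saucer and put it into the bowl of the spice grinder, then set the grinder's lid on, its two lugs down through the two slots, fully home. Twist the lid clockwise to the yellow pulse mark, half of its turn and well short of the red mark where it clicks locked, and keep hold of it there against its spring: finish while still gripping it at pulse. Leave the other jars and kitchen things standing where they are.

Things in the scene. Friction and masses are not known exactly. Their poses are not given: they have to be found in the camera images.
- grinder: Cordless spice grinder, steel shell, black rim, 108 mm across (foot 114 mm), 125 mm tall, upright, held fast by suction feet. Origin: centre of its underside, z up. Open steel bowl, 68 mm wide, floor 48 mm above the counter, blade on it up to 57 mm.
- mouth (a point): Centre of the grinder's rim, on its axis at its top, 125 mm above the counter; axes as the grinder's. The mouth is 73 mm wide between inward lips 6 mm thick. Two slots for the lid's lugs, 13 mm wide, cut the lips at the grinder's +x and -x sides, each with a green mark beside it on the rim. Both sides are alike: the lid fits either way round.
- pulse_mark (a point): One of the two yellow pulse marks on the grinder's rim: 50.5 mm from the axis, 0.55 rad clockwise (seen from above) of the green mark at its +x slot; the other lies opposite. The red lock marks lie 1.10 rad clockwise of the green ones.
- lid: The grinder's clear lid, black grip bar, 90 g, 94 mm across, 68 mm tall, standing on its plug. Origin: centre of the plug's underside, z up. Plug 68 mm across, two lugs 8 mm wide at its +x and -x sides reaching 39.5 mm from the axis, 4 to 10 mm above the origin. Its rim, 18 mm up, rests on the grinder's rim when home: origin then 107 mm above the counter.
- lid_grip (a point): Point on the lid's axis in the black grip bar, 58 mm above the lid's underside, where the pads should hold it. The bar runs along the lid's x axis, right over the lugs, with white pointer marks: 66 mm long, 20 mm wide (y), from 36 to 68 mm above the underside. Axes as the lid's.
- switch (a joint): Switch ring in the grinder, pushed round by the lid's lugs, rad: 0 at rest, grows clockwise to 1.08. It reads the lid's twist from mid-slot less about 0.07: 0.48 at the yellow mark. A spring turns ring and lid back when let go: 0.08 N m at 0, 0.18 at pulse. From about 0.65 the lock pawls resist as well; at about 1.0 it clicks locked.
- cinnamon: Piece of cinnamon stick, brown double roll, 38 mm long (its x axis), 22 mm wide (y), 11 mm thick, 12 g, lying flat on the saucer. Origin: centre of its underside, z up.
- saucer: Loose blue saucer, 146 mm across, rim 12 mm high, flat inner floor 6 mm above the counter and about 125 mm wide, 0.3 kg. Origin: centre of its underside.
- jar_paprika: Bystander: glass spice jar, red powder, steel cap, 44 mm across, 92 mm tall. Origin: centre of its underside.
- jar_oregano: Bystander: glass spice jar, green herbs, steel cap, 44 mm across, 92 mm tall. Origin: centre of its underside.
- pill_bottle: Bystander: amber bottle with white cap, 42 mm across, 72 mm tall. Origin: centre of its underside.
- vitamins: Bystander: white bottle with yellow label, 60 mm across, 105 mm tall. Origin: centre of its underside.
- pepper_mill: Bystander: dark wooden pepper mill, 54 mm across, 138 mm tall. Origin: centre of its underside.
- teaspoon: Bystander: steel teaspoon lying flat, 140 mm long along its x axis. Origin near its middle.
- ramekin: Bystander: white ramekin, 84 mm across, 45 mm tall. Origin: centre of its underside.

How it is judged:
On the way, in this order (a step that is already met when the one before it is completed fails the run):
1. the cinnamon lies in the grinder's bowl (horizontal distance between cinnamon and grinder below 0.034 m and height (world z) of cinnamon between 0.04 and 0.1 m), for 0.2 s.
2. the lid is fully home, its lugs through the slots, not yet twisted (horizontal distance between lid and grinder below 0.006 m and height (world z) of lid below 0.11 m and angle between lid's own z axis and vertical below 0.08 rad and value of joint switch below 0.15 rad), for 0.1 s.
At the end, for the whole second after the job is handed in: The cinnamon lies in the bowl; the lid is home on the grinder (rim within 3 mm of the grinder's rim, within 6 mm of its axis, level) and is twisted to pulse, the switch ring reading 0.36 to 0.62 rad (0.48 at the mark); the gripper's fingers still hold it (over 2 N) through the last second (all of step 1 and horizontal distance between lid and grinder below 0.006 m and height (world z) of lid between 0.104 and 0.11 m and angle between lid's own z axis and vertical below 0.08 rad and value of joint switch between 0.36 and 0.62 rad and contact force between the fingers and lid above 2 N); the arm keeps its last pose, push and grip.
It fails at once if the lid is twisted on to the lock click (value of joint switch above 0.9 rad).
It fails at once if a bystander is pushed more than 20 mm away or tipped over (distance of any of jar_paprika, jar_oregano, pill_bottle, vitamins, pepper_mill, teaspoon, ramekin from where it was at the start of the episode above 0.02 m or angle between any of jar_paprika, jar_oregano, pill_bottle, vitamins, pepper_mill's own z axis and vertical above 0.6 rad).
It also fails if it takes over 70 s, if anything falls off the work surface, if the arm or the gripper's body presses on something with over 40 N, if the wrist force passes 120 N, or if a joint passes its speed limit or range.

ROBOT

A 7-joint arm with a two-finger parallel gripper is mounted at the origin on the work surface. World frame = base frame: x ahead of the robot, y to its left, z up, the work surface at z = 0. Lengths are in m, angles in rad, forces in N, time in s.
With the tool pointing down it reaches from about 0.4 to 0.85 m from the base axis. Payload 10.4 kg.
Tool frame: the origin (TCP) lies on the centre line of the jaws, within the pads' length; the fingertips stand r.finger_overhang ahead of it and the grasp point (between the pads) lies 5 mm behind it (r.finger_overhang is the distance from the TCP to the fingertips, in m); z points along the fingers, y is the line along which they close (so a half turn about z gives the same grasp; the last joint's range is limited). The gripper opens to 87 mm and grips with 3 to 60 N. Pads are 19 mm wide; open, the fingers measure 117 mm over their backs; the gripper's body (75 mm by 190 mm) begins 51 mm behind the grasp point.
Start: joints at [-1.136, 0.332, -0.065, 1.46, 0.022, 1.35, -0.088], TCP at [0.276, 0.561, 0.237] pointing down, gripper open.
Joint ranges: [-2.6, 2.6], [-0.5, 2.12], [-1.47, 1.34], [0.16, 2.42], [-1.27, 4.41], [0.06, 2.06], [-2.6, 2.6]. Speed limits (rad/s): [2.22, 2.22, 2.79, 2.79, 3.14, 3.14, 3.14].

INTERFACE

Orientations are given as a unit quaternion [x, y, z, w].
In Python, from bench import read_state, viewer, r gives the robot as it stands.
- The arm moves only by the tool carry_out, never from a script. Its argument "moves" is a list of rows, each a list of 6 numbers: the shift along the tool's x, y, z in units of 40 mm (1.0 is 40 mm), then the turn, a rotation vector about the tool's x, y, z in units of 8 degrees (1.0 is 8 degrees). A call has 1 to 20 rows; each row shifts and turns the commanded pose from where the row before left it, along the tool's axes as they then stand; what a row does not reach is not made up. A row lasts 1/8 s, in which the tool goes at most 62.5 mm and 10.7 degrees, less where a joint would pass 70% of its speed; a pose out of reach is approached as far as the arm can. A call is refused whole if a number of a shift passes 1 or a number of a turn 1, either way. A call with a gripper value outside its range is refused whole. "fingers" is the finger opening in mm, from 0 to 87, set as the call begins (left out, the last holds). The fingers move at their own pace and stop on an object; "force" is the grip in N (left out, the last holds). Time passes only in rows, so rows that do not move let the fingers close. It gives the time, the measured TCP pose, the force, the opening and the grip force at its end, in the units of the state.
- read_state(): the state, without advancing time (a new reading comes with each control period).
- viewer.camera(name): name is "scene" or "top" or "wrist"; returns a dict with "pixels" (384x512x3 uint8, red, green, blue), "range_z" (384x512 float32, m along the optical axis (not along the pixel's ray), 0 where there is no reading), "fx", "fy", "cx", "cy" (pixels), "k1" (the pictures are not rectified: a ray, as slopes to the right and down, at radius r is drawn at 1 + k1 r^2 times it, then the intrinsics apply), "xyz" and "orientation" of the camera in the world. Camera axes: x right, y down, z forward; pixel columns grow to the right and rows downward; lengths in m; the calibration is good to about 2 mm. A picture is of the moment at which its call begins.
- r.close_job(): hands the job in; it is judged then, once.
The state is a dict: "time": time; "joint_positions": joint angles; "joint_vel": joint speeds; "joint_torque": joint torques, N m; "ee_pos": TCP position; "eef_rot": TCP orientation; "ft_force": force on the tool from outside, world axes, zero at the start; "torque": the same for the moment, N m; "width": finger opening in m; "grip_force": force on a finger pad.
Only numpy, scipy, OpenCV 4.12 (cv2) and the standard library are available. Lean on these libraries where they do the work, as an engineer would, in place of code of your own. Each camera call takes 0.05 s, during which the arm holds its last target. There are 200 camera calls.

## Working session

There is one attempt and no reset: what is moved stays moved. The work goes in short steps, Python scripts to look and compute and a tool call to move; the robot and the scene stay as the last step left them, time stands still between calls to the robot, and variables do not carry over. Pictures are saved under pics/ and viewed, at most 10 in all, crops included, and the job is handed in when it is done.

Besides the shell and the picture viewer there is one more tool, called after "Request:" as name(argument=value, ...), one argument or row to a line, values as JSON. carry_out: Moves the arm, as the interface text tells. Its arguments: {"type":"object","properties":{"moves":{"type":"array","items":{"type":"array","items":{"type":"number"}}},"fingers":{"type":"number"},"force":{"type":"number"}},"required":["moves"]}

```bash
ls; mkdir -p pics; cat > h.py <<'E'
import numpy as np, cv2
from scipy.spatial.transform import Rotation as R
from bench import read_state, viewer, r
def ray(c,u,v):
    """world origin, direction(s) (z_cam=1) of pixels"""
    K=np.array([[c['fx'],0,c['cx']],[0,c['fy'],c['cy']],[0,0,1.]])
    p=np.stack([np.atleast_1d(u),np.atleast_1d(v)],-1).astype(float).reshape(-1,1,2)
    s=cv2.undistortPoints(p,K,np.array([c['k1'],0,0,0.]))[:,0]
    d=np.c_[s,np.ones(len(s))]
    return np.array(c['xyz']),R.from_quat(c['orientation']).apply(d)
def onplane(c,u,v,z):
    o,d=ray(c,u,v); return o+d*((z-o[2])/d[:,2])[:,None]
def cloud(c):
    h,w=c['range_z'].shape; v,u=np.mgrid[:h,:w]
    o,d=ray(c,u.ravel(),v.ravel()); return (o+d*c['range_z'].reshape(-1,1)).reshape(h,w,3)
def save(n,im): cv2.imwrite('pics/'+n,im[:,:,::-1])
E
python3 - <<'E'
from h import *
import pickle
s=read_state(); print({k:np.round(v,3) for k,v in s.items()}, r.finger_overhang)
cs={n:viewer.camera(n) for n in('scene','top','wrist')}
pickle.dump(cs,open('c0.pkl','wb'))
for n,c in cs.items(): print(n,c['xyz'],c['orientation'],c['fx'],c['k1'],(c['range_z']>0).mean())
save('top0.png',cs['top']['pixels']); save('scene0.png',cs['scene']['pixels'])
E
```

```text
pics
{'time': np.float64(0.0), 'joint_positions': array([-1.136,  0.333, -0.065,  1.461,  0.022,  1.35 , -0.089]), 'joint_vel': array([ 0.   , -0.   , -0.   , -0.   , -0.001,  0.   ,  0.   ]), 'joint_torque': array([-1.0000e-03, -6.2324e+01,  2.4000e-02, -3.8991e+01, -6.2000e-02,
        4.0000e-02,  0.0000e+00]), 'ee_pos': array([0.276, 0.56 , 0.236]), 'eef_rot': array([ 0.227,  0.974, -0.001, -0.   ]), 'ft_force': array([ 0.147,  0.081, -0.859]), 'torque': array([ 0.021, -0.047, -0.013]), 'grip_force': np.float64(0.0), 'width': np.float64(0.087)} 0.014
scene [1.04661419 0.55472633 0.75133508] [ 0.3266938   0.84319807 -0.39733611 -0.15624402] 352.8661542623108 0.016627553084871755 0.9957834879557291
top [ 0.41692654 -0.00905666  1.07698641] [ 0.70950451 -0.7015194   0.04983951 -0.04460829] 376.36754970639623 -0.06365855679163096 0.9961140950520834
wrist [0.20825623 0.59539824 0.38486671] [0.84056203 0.52299315 0.07371952 0.12041208] 296.1219385483972 -0.07155839530123304 0.99591064453125
```

View pics/top0.png

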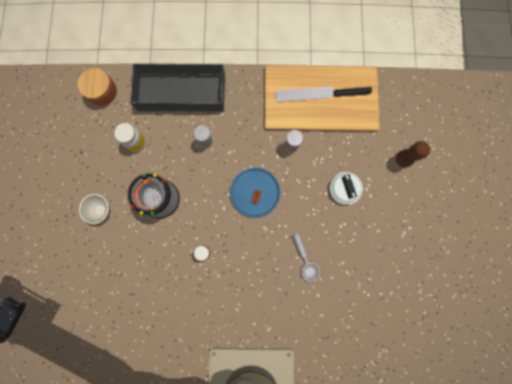

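View pics/scene0.png

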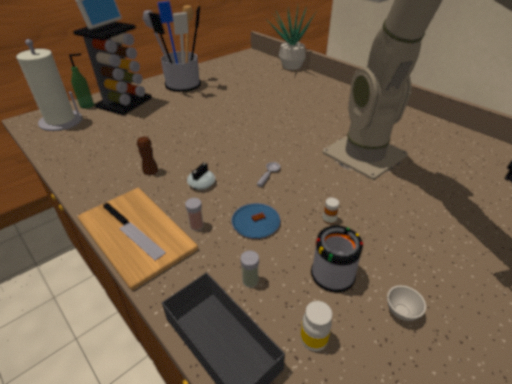

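The top view shows the cinnamon at (256,197) on the blue saucer, the grinder at (150,195) with coloured rim marks, and the lid at (346,188) with its black bar. The small jars are at (202,132), (294,138) and (201,254). The scene view agrees with this layout.

```bash
cat > m.py <<'E'
from h import *
def mask(c,lo,hi,box):
    hsv=cv2.cvtColor(c['pixels'],cv2.COLOR_RGB2HSV); lo=np.array(lo);hi=np.array(hi)
    m=cv2.inRange(hsv,lo,hi); k=np.zeros_like(m); x0,y0,x1,y1=box; k[y0:y1,x0:x1]=1
    return m*k
def blobs(m,amin=4):
    n,l,st,ce=cv2.connectedComponentsWithStats(m)
    return [(l==i,st[i,4],ce[i]) for i in range(1,n) if st[i,4]>=amin]
def axis(c,b,z):
    v,u=np.nonzero(b); p=onplane(c,u,v,z)[:,:2]; (ctr,wh,a)=cv2.minAreaRect(p.astype(np.float32)*1000)
    m=p.mean(0); w,V=np.linalg.eigh(np.cov((p-m).T)); return m,np.degrees(np.arctan2(V[1,1],V[0,1])),np.array(ctr)/1000,wh
E
python3 - <<'E'
from m import *
import pickle
c=pickle.load(open('c0.pkl','rb'))['top']
m=mask(c,(0,100,40),(20,255,255),(235,175,275,212))
for b,a,ce in blobs(m,8): print('cin',a,ce,axis(c,b,.017))
m=mask(c,(0,0,0),(180,255,60),(335,172,362,205))
for b,a,ce in blobs(m,8): print('bar',a,ce,axis(c,b,.068))
for n,lo,hi in (('green',(40,100,60),(85,255,255)),('yel',(20,120,100),(35,255,255)),('red',(0,130,90),(10,255,255))):
    for b,a,ce in blobs(mask(c,lo,hi,(125,170,182,220)),2): print(n,a,ce,onplane(c,ce[0],ce[1],.125)[0])
for n,(u,v),z in (('jp',(202,130),.092),('jo',(294,138),.092),('pill',(201,253),.072),('vit',(124,132),.105),('mill',(421,149),.138),('ram',(94,209),.045),('saucer',(255,192),.01),('spoon',(310,271),.01),('sp2',(297,237),.01)): print(n,onplane(c,u,v,z)[0].round(3))
T=np.array(read_state()['ee_pos']); Rt=R.from_quat(read_state()['eef_rot'])
w=pickle.load(open('c0.pkl','rb'))['wrist']
print(Rt.as_matrix().round(3)); print('cam in tool',Rt.inv().apply(w['xyz']-T),(Rt.inv()*R.from_quat(w['orientation'])).as_matrix().round(3))
E
```

```text
cin 68 [255.80882353 196.55882353] (array([ 0.53414473, -0.0079322 ]), np.float64(164.89363043365694), array([ 0.53447388, -0.00805373]), (16.142356872558594, 33.317630767822266))
bar 79 [347.72151899 186.67088608] (array([ 0.55840825, -0.25771167]), np.float64(-161.59368485595547), array([ 0.55909033, -0.25933398]), (52.40283966064453, 14.89295482635498))
green 7 [144.         175.28571429] [0.57374259 0.2802879  0.125     ]
green 14 [151.78571429 212.64285714] [0.47793729 0.25545709 0.125     ]
yel 15 [154.4 174.6] [0.57582246 0.25339674 0.125     ]
yel 16 [140.75   212.5625] [0.47774852 0.28373967 0.125     ]
red 12 [163.33333333 180.5       ] [0.56074426 0.22957449 0.125     ]
red 16 [141.375 183.5  ] [0.5523191  0.28596899 0.125     ]
red 8 [136.75 192.5 ] [0.52892623 0.29670453 0.125     ]
red 2 [135.  190.5] [0.53402619 0.30151305 0.125     ]
red 18 [137.72222222 201.5       ] [0.50585044 0.29296984 0.125     ]
red 13 [132.38461538 206.38461538] [0.49318172 0.30606789 0.125     ]
red 5 [151.8 208.4] [0.48872108 0.25592246 0.125     ]
jp [0.705 0.139 0.092]
jo [ 0.686 -0.109  0.092]
pill [0.377 0.135 0.072]
vit [0.694 0.347 0.105]
mill [ 0.65  -0.435  0.138]
ram [0.491 0.44  0.045]
saucer [ 0.548 -0.005  0.01 ]
spoon [ 0.327 -0.162  0.01 ]
sp2 [ 0.422 -0.125  0.01 ]
[[-0.897  0.442 -0.   ]
 [ 0.442  0.897 -0.001]
 [-0.    -0.001 -1.   ]]
cam in tool [ 0.07634139  0.00123845 -0.14891226] [[-0.    -0.96  -0.279]
 [ 1.     0.    -0.001]
 [ 0.001 -0.279  0.96 ]]
```

Request:
carry_out(
  moves=[
    [-0.88, -0.38, 0, 0, 0, 0],
    [-0.88, -0.38, 0, 0, 0, 0],
    [-0.88, -0.38, 0, 0, 0, 0],
    [-0.88, -0.38, 0, 0, 0, 0],
    [-0.88, -0.38, 0, 0, 0, 0],
    [-0.88, -0.38, 0, 0, 0, 0],
    [-0.88, -0.38, 0, 0, 0, 0],
    [-0.88, -0.38, 0, 0, 0, 0],
    [-0.88, -0.38, 0, 0, 0, 0],
    [-0.88, -0.38, 0, 0, 0, 0],
    [0, 0, 0, 0, 0, 0],
    [0, 0, 0, 0, 0, 0],
  ],
  fingers=45,
  force=15,
)

```text
time: 1.65
ee_pos: [0.5243, 0.2693, 0.2363]
eef_rot: [0.227, 0.974, 0.0, -0.0]
ft_force: [-0.4, 0.1, -0.4]
width: 0.045
grip_force: 0.0
```

```bash
python3 - <<'E'
from m import *
import pickle
c=viewer.camera('wrist'); pickle.dump(c,open('g.pkl','wb')); save('g.png',c['pixels'])
for n,lo,hi in (('green',(40,100,60),(85,255,255)),('yel',(20,120,100),(35,255,255)),('red',(0,130,90),(10,255,255))):
    for b,a,ce in blobs(mask(c,lo,hi,(0,0,512,384)),15): print(n,a,ce,onplane(c,ce[0],ce[1],.125)[0].round(4))
E
```

```text
green 26 [286.76923077 227.84615385] [0.5775 0.2811 0.125 ]
yel 79 [243.36708861 134.11392405] [0.4795 0.2839 0.125 ]
yel 47 [260.61702128 238.74468085] [0.5768 0.2537 0.125 ]
yel 229 [159.55021834 268.62445415] [0.5622 0.1472 0.125 ]
yel 262 [344.71755725 266.3129771 ] [0.6424 0.3163 0.125 ]
yel 2117 [363.20028342 307.94284365] [0.6998 0.3163 0.125 ]
yel 695 [192.32517986 310.81151079] [0.6215 0.1514 0.125 ]
red 59 [274.76271186 137.76271186] [0.4945 0.3071 0.125 ]
red 39 [232.66666667 235.82051282] [0.5621 0.2308 0.125 ]
red 291 [454.36769759 287.36769759] [0.7228 0.4143 0.125 ]
```

Request:
carry_out(
  moves=[
    [-0.41, -0.763, 0, 0, 0, 0],
    [-0.41, -0.763, 0, 0, 0, 0],
    [-0.41, -0.763, 0, 0, 0, 0],
    [-0.41, -0.763, 0, 0, 0, 0],
    [-0.41, -0.763, 0, 0, 0, 0],
    [-0.41, -0.763, 0, 0, 0, 0],
    [-0.41, -0.763, 0.8, 0, 0, 0],
    [-0.41, -0.763, 0.8, 0, 0, 0],
    [0, 0, 0.8, 0, 0, -0.7],
    [0, 0, 0, 0, 0, -0.7],
    [0, 0, 0, 0, 0, 0],
    [0, 0, 0, 0, 0, 0],
  ],
)

```text
time: 3.2
ee_pos: [0.5348, -0.0075, 0.141]
eef_rot: [0.131, 0.991, 0.0, 0.0]
ft_force: [0.1, 0.5, 0.5]
width: 0.0452
grip_force: 0.0
```

```bash
python3 - <<'E'
from m import *
c=viewer.camera('wrist'); save('c.png',c['pixels'])
for b,a,ce in blobs(mask(c,(0,100,40),(20,255,255),(0,0,512,384)),200): print(a,ce,axis(c,b,.015))
s=read_state(); M=R.from_quat(s['eef_rot']).as_matrix(); print(s['ee_pos'],np.degrees(np.arctan2(M[1,0],-M[0,0])))
E
```

```text
441 [251.21995465 188.6553288 ] (array([ 0.54265814, -0.00956058]), np.float64(157.27147966299324), array([ 0.54266052, -0.00931241]), (18.384687423706055, 23.527463912963867))
397 [160.20403023 264.57178841] (array([ 0.59934723, -0.12535437]), np.float64(156.68071414619928), array([ 0.59959888, -0.1240981 ]), (16.401872634887695, 61.96602249145508))
403 [344.03970223 264.62282878] (array([0.65039737, 0.06367475]), np.float64(173.42370934096476), array([0.65006989, 0.06281872]), (16.53586769104004, 62.16923904418945))
4066 [310.84653222 309.00147565] (array([0.69803213, 0.01902142]), np.float64(75.5767675463345), array([0.69472864, 0.01428772]), (365.81634521484375, 25.321365356445312))
[ 0.53485295 -0.00764786  0.14101439] 15.079334462543024
```

View pics/c.png

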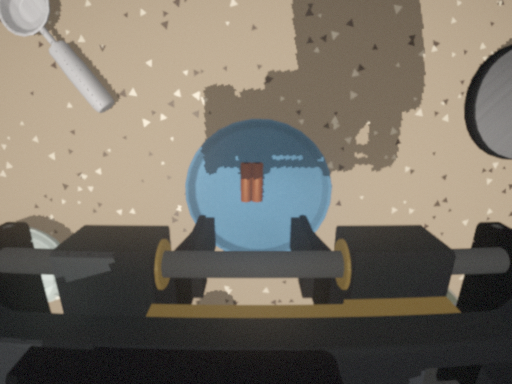

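The wrist view shows the cinnamon at u 241–263, v 163–202. It is partly shadowed, so the mask caught only its lit part, and it lies in line with the jaws.

```bash
python3 - <<'E'
from m import *
c=viewer.camera('wrist')
for b,a,ce in blobs(mask(c,(0,90,15),(20,255,255),(225,150,280,215)),100):
    q=axis(c,b,.015);print(a,ce,q)
    s=read_state(); print(R.from_quat(s['eef_rot']).inv().apply(np.r_[q[2],.022]-s['ee_pos'])/.04)
E
```

```text
695 [251.47769784 182.22302158] (array([ 0.5365447 , -0.00780121]), np.float64(164.2091597631552), array([ 0.5365271 , -0.00779931]), (18.620405197143555, 36.10898971557617))
[-0.0386613   0.00961249  2.97435334]
```

Request:
carry_out(
  moves=[
    [-0.04, 0.01, 0.8, 0, 0, 0],
    [0, 0, 0.8, 0, 0, 0],
    [0, 0, 0.7, 0, 0, 0],
    [0, 0, 0.4, 0, 0, 0],
    [0, 0, 0.26, 0, 0, 0],
    [0, 0, 0, 0, 0, 0],
    [0, 0, 0, 0, 0, 0],
  ],
)

```text
time: 4.18
ee_pos: [0.5369, -0.0082, 0.023]
eef_rot: [0.131, 0.991, 0.0, 0.001]
ft_force: [0.8, -0.1, -0.8]
width: 0.0448
grip_force: 0.0
```

Request:
carry_out(
  moves=[
    [0, 0, 0, 0, 0, 0],
    [0, 0, 0, 0, 0, 0],
    [0, 0, 0, 0, 0, 0],
    [0, 0, 0, 0, 0, 0],
    [0, 0, 0, 0, 0, 0],
    [0, 0, 0, 0, 0, 0],
    [0, 0, -0.5, 0, 0, 0],
    [0, 0, -0.8, 0, 0, 0],
    [0, 0, -0.8, 0, 0, 0],
    [0, 0, -0.9, 0, 0, 0],
    [0, 0, -0.9, 0, 0, 0],
    [0, 0, -0.9, 0, 0, 0],
    [0, 0, 0, 0, 0, 0],
  ],
  fingers=10,
  force=15,
)

```text
time: 5.8
ee_pos: [0.5376, -0.0083, 0.2168]
eef_rot: [0.131, 0.991, 0.001, 0.002]
ft_force: [0.1, 0.6, -0.6]
width: 0.0209
grip_force: 15.0
```

Request:
carry_out(
  moves=[
    [0.255, 0.829, 0, 0, 0, 0],
    [0.255, 0.829, 0, 0, 0, 0],
    [0.255, 0.829, 0, 0, 0, 0],
    [0.255, 0.829, 0, 0, 0, 0],
    [0.255, 0.829, 0, 0, 0, 0],
    [0.255, 0.829, 0, 0, 0, 0],
    [0.255, 0.829, 0, 0, 0, 0],
    [0.255, 0.829, 0, 0, 0, 0],
    [0, 0, 0, 0, 0, 0],
    [0, 0, 0, 0, 0, 0],
  ],
)

```text
time: 7.05
ee_pos: [0.5261, 0.2682, 0.2132]
eef_rot: [0.131, 0.991, -0.001, -0.0]
ft_force: [0.4, -0.6, 0.3]
width: 0.021
grip_force: 15.0
```

Request:
carry_out(
  moves=[
    [-0.045, 0.03, 0.6, 0, 0, 0],
    [0, 0, 0.7, 0, 0, 0],
    [0, 0, 0.6, 0, 0, 0],
    [0, 0, 0.4, 0, 0, 0],
    [0, 0, 0.3, 0, 0, 0],
    [0, 0, 0, 0, 0, 0],
    [0, 0, 0, 0, 0, 0],
  ],
)

```text
time: 7.92
ee_pos: [0.5287, 0.27, 0.111]
eef_rot: [0.131, 0.991, 0.0, 0.0]
ft_force: [0.0, -0.8, 0.7]
width: 0.0211
grip_force: 15.0
```

Request:
carry_out(
  moves=[
    [0, 0, 0, 0, 0, 0],
    [0, 0, 0, 0, 0, 0],
    [0, 0, 0, 0, 0, 0],
    [0, 0, -0.5, 0, 0, 0],
    [0, 0, -0.8, 0, 0, 0],
    [0, 0, -0.9, 0, 0, 0],
    [0, 0, -0.8, 0, 0, 0],
    [0, 0, 0, 0, 0, 0],
    [0, 0, 0, 0, 0, 0],
  ],
  fingers=30,
)

```text
time: 9.05
ee_pos: [0.528, 0.2697, 0.2295]
eef_rot: [0.131, 0.991, -0.0, -0.0]
ft_force: [0.0, -0.1, -0.5]
width: 0.0299
grip_force: 0.0
```

```bash
python3 - <<'E'
from m import *
c=viewer.camera('wrist'); im=c['pixels'][60:320,130:390]; save('b.png',cv2.resize(im,None,fx=2,fy=2))
for n,lo,hi in (('green',(40,100,60),(85,255,255)),('yel',(20,120,100),(35,255,255)),('red',(0,130,90),(10,255,255))):
    for b,a,ce in blobs(mask(c,lo,hi,(170,60,350,250)),15): print(n,a,ce,onplane(c,ce[0],ce[1],.125)[0].round(4))
s=read_state(); print(s['ee_pos'],s['width'])
E
```

```text
green 20 [275.75 233.3 ] [0.5775 0.2801 0.125 ]
yel 85 [252.47058824 130.17647059] [0.4794 0.2838 0.125 ]
yel 52 [248.51923077 239.11538462] [0.5767 0.2539 0.125 ]
yel 40 [316.6   245.575] [0.6002 0.3148 0.125 ]
yel 22 [186.36363636 246.40909091] [0.5689 0.1944 0.125 ]
red 73 [283.42465753 140.36986301] [0.4947 0.3072 0.125 ]
red 16 [259.0625 163.0625] [0.5084 0.282  0.125 ]
red 37 [258.51351351 176.        ] [0.5196 0.2786 0.125 ]
[0.52777138 0.26953069 0.22900647] 0.03011361895518739
```

View pics/b.png

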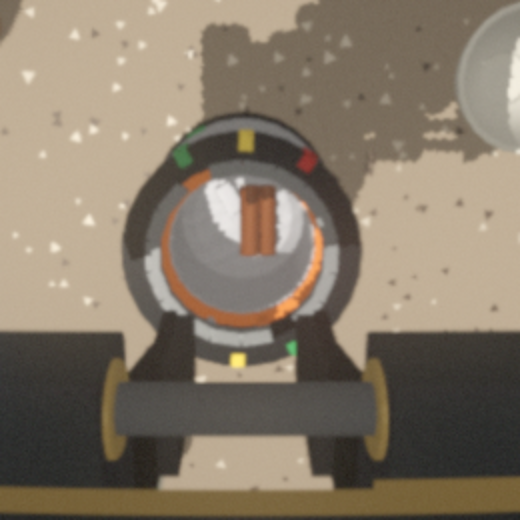

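The crop shows the cinnamon lying flat in the bowl at (258,220), with the rim marks clear. Next is the lid.

Request:
carry_out(
  moves=[
    [-0.321, -0.967, 0, 0, 0, 0],
    [-0.321, -0.967, 0, 0, 0, 0],
    [-0.321, -0.967, 0, 0, 0, 0],
    [-0.321, -0.967, 0, 0, 0, 0],
    [-0.321, -0.967, 0, 0, 0, 0],
    [-0.321, -0.967, 0, 0, 0, 0],
    [-0.321, -0.967, 0, 0, 0, 0],
    [-0.321, -0.967, 0, 0, 0, 0],
    [-0.321, -0.967, 0, 0, 0, 0],
    [-0.321, -0.967, 0, 0, 0, 0],
    [-0.321, -0.967, 0, 0, 0, 0],
    [-0.321, -0.967, 0, 0, 0, 0],
    [-0.321, -0.967, 0, 0, 0, 0],
    [0, 0, 0.3, 0, 0, -0.84],
    [0, 0, 0.3, 0, 0, -0.84],
    [0, 0, 0.3, 0, 0, -0.84],
    [0, 0, 0.3, 0, 0, -0.84],
    [0, 0, 0.3, 0, 0, -0.84],
    [0, 0, 0, 0, 0, 0],
    [0, 0, 0, 0, 0, 0],
  ],
  fingers=45,
)

```text
time: 11.6
ee_pos: [0.559, -0.2592, 0.17]
eef_rot: [-0.16, 0.987, 0.0, -0.0]
ft_force: [-0.1, -0.5, -0.3]
width: 0.0451
grip_force: 0.0
```

```bash
python3 - <<'E'
from m import *
c=viewer.camera('wrist'); save('l.png',c['pixels'])
s=read_state(); M=R.from_quat(s['eef_rot']).as_matrix(); print(s['ee_pos'],np.degrees(np.arctan2(M[1,0],-M[0,0])))
P=cloud(c); w=(P[...,2]>.060)&(P[...,2]<.078)&(np.hypot(P[...,0]-.5585,P[...,1]+.259)<.05)
print(w.sum()); p=P[w]; print(p.mean(0), cv2.minAreaRect((p[:,:2]*1000).astype(np.float32)))
for b,a,ce in blobs(mask(c,(0,0,0),(180,255,60),(190,110,320,230)),100): print(a,ce,axis(c,b,.068))
E
```

```text
[ 0.55913917 -0.2592488   0.17033895] -18.44118258727597
1569
[ 0.56069734 -0.26436338  0.0684804 ] ((562.4588012695312, -264.08233642578125), (65.70075988769531, 19.30937385559082), 18.562339782714844)
```

View pics/l.png

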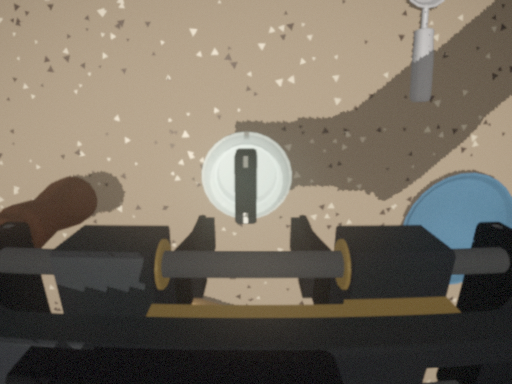

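The lid's grip bar runs from (246,149) to (246,223) in the wrist view, parallel to the tool's x axis, so the jaw angle is right.

```bash
python3 - <<'E'
from m import *
c=viewer.camera('wrist')
m=cv2.inRange(c['pixels'],(0,0,0),(75,75,75)); k=np.zeros_like(m); k[140:232,228:265]=1
for b,a,ce in blobs(m*k,100):
    q=axis(c,b,.068); print(a,ce,q)
    s=read_state(); print(R.from_quat(s['eef_rot']).inv().apply(np.r_[.5622,-.2641,.053]-s['ee_pos'])/.04,R.from_quat(s['eef_rot']).inv().apply(np.r_[q[2],.053]-s['ee_pos'])/.04)
print(onplane(c,[246,246],[149,223],.068), onplane(c,221,137.5,.125))
E
```

```text
[[ 0.52816828 -0.27466232  0.068     ]
 [ 0.59325083 -0.25339507  0.068     ]] [[ 0.51683336 -0.29435339  0.125     ]]
```

Request:
carry_out(
  moves=[
    [-0.02, -0.135, 0.6, 0, 0, 0],
    [0, 0, 0.8, 0, 0, 0],
    [0, 0, 0.7, 0, 0, 0],
    [0, 0, 0.5, 0, 0, 0],
    [0, 0, 0.3, 0, 0, 0],
    [0, 0, 0, 0, 0, 0],
    [0, 0, 0, 0, 0, 0],
  ],
)

```text
time: 12.58
ee_pos: [0.5622, -0.2643, 0.0551]
eef_rot: [-0.161, 0.987, -0.0, 0.001]
ft_force: [-0.6, -0.4, -0.1]
width: 0.0451
grip_force: 0.0
```

Request:
carry_out(
  moves=[
    [0, 0, 0, 0, 0, 0],
    [0, 0, 0, 0, 0, 0],
    [0, 0, 0, 0, 0, 0],
    [0, 0, 0, 0, 0, 0],
    [0, 0, 0, 0, 0, 0],
    [0, 0, 0, 0, 0, 0],
  ],
  fingers=8,
  force=40,
)

```text
time: 13.32
ee_pos: [0.5617, -0.264, 0.0543]
eef_rot: [-0.161, 0.987, 0.0, 0.0]
ft_force: [-1.1, 1.1, 4.3]
width: 0.02
grip_force: 40.0
```

Request:
carry_out(
  moves=[
    [0, 0, -0.4, 0, 0, 0],
    [0, 0, -0.8, 0, 0, 0],
    [0, 0, -0.8, 0, 0, 0],
    [0, 0, -0.8, 0, 0, 0],
    [0, 0, -0.8, 0, 0, 0],
    [0, 0, -0.7, 0, 0, 0],
  ],
)

```text
time: 14.08
ee_pos: [0.5615, -0.2642, 0.2284]
eef_rot: [-0.161, 0.987, -0.0, 0.001]
ft_force: [0.9, 0.4, -1.3]
width: 0.0196
grip_force: 40.0
```

Request:
carry_out(
  moves=[
    [-0.244, 0.922, 0, 0, 0, 0],
    [-0.244, 0.922, 0, 0, 0, 0],
    [-0.244, 0.922, 0, 0, 0, 0],
    [-0.244, 0.922, 0, 0, 0, 0],
    [-0.244, 0.922, 0, 0, 0, 0],
    [-0.244, 0.922, 0, 0, 0, 0],
    [-0.244, 0.922, 0, 0, 0, 0],
    [-0.244, 0.922, 0, 0, 0, 0],
    [-0.244, 0.922, 0, 0, 0, 0],
    [-0.244, 0.922, 0, 0, 0, 0],
    [-0.244, 0.922, 0, 0, 0, 0],
    [-0.244, 0.922, 0, 0, 0, 0],
    [-0.244, 0.922, 0, 0, 0, 0],
    [-0.244, 0.922, 0, 0, 0, 0],
    [0, 0, 0, 0, 0, 0.5],
    [0, 0, 0, 0, 0, 0],
    [0, 0, 0, 0, 0, 0],
    [0, 0, 0, 0, 0, 0],
  ],
)

```text
time: 16.32
ee_pos: [0.5269, 0.2683, 0.2265]
eef_rot: [-0.127, 0.992, 0.0, 0.0]
ft_force: [0.1, -0.3, -0.7]
width: 0.0197
grip_force: 40.0
```

```bash
cat > st.py <<'E'
from m import *
s=read_state(); M=R.from_quat(s['eef_rot']).as_matrix(); print(s['ee_pos'],np.degrees(np.arctan2(M[1,0],-M[0,0])),s['ft_force'],s['torque'],s['width'],s['grip_force'],s['time'])
E
python3 - <<'E'
from st import *
c=viewer.camera('wrist'); save('h.png',c['pixels'])
P=cloud(c); z=s['ee_pos'][2]-.0543+.068
w=(abs(P[...,2]-z)<.006)&(np.hypot(P[...,0]-.528,P[...,1]-.269)<.05)
print(w.sum(),z); w2=(abs(P[...,2]-(z-.068+.02))<.02)&(np.hypot(P[...,0]-.528,P[...,1]-.269)<.06)
for q in (w,w2):
    if q.sum()>50: print(cv2.minAreaRect((P[q][:,:2]*1000).astype(np.float32)),np.median(P[q][:,2]))
E
```

```text
[0.52687807 0.26834035 0.22645445] -14.56043415540526 [ 0.11628037 -0.32982099 -0.69782436] [0.05313498 0.0457398  0.01608953] 0.01966688762087317 39.99974202364683 16.325
3850 0.240154449195352
((525.5914306640625, 271.3221130371094), (66.10954284667969, 40.39898681640625), 30.403160095214844) 0.24079077131503707
((520.3263549804688, 267.58148193359375), (82.91438293457031, 82.681640625), 58.524654388427734) 0.20742818510763472
```

View pics/h.png

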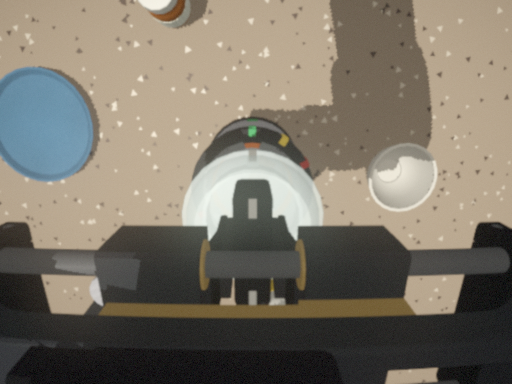

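The lid is held over the grinder. The bar's far end is at (253,180) and its white pointer lines up with the green mark at (252,131). I'll check the lid's offset in the grip before lowering it.

```bash
python3 - <<'E'
from st import *
c=viewer.camera('wrist'); g=cv2.cvtColor(c['pixels'],cv2.COLOR_RGB2GRAY)
print(g[172:188,240], g[172:188,265]); print(g[195,225:282])
T=R.from_quat(s['eef_rot']).inv()
z=s['ee_pos'][2]-.0543+.068
print(T.apply(onplane(c,[240,265],[180,180],z)-s['ee_pos'])[:,:2])
print(onplane(c,252,131,.125))
b=[x for x in blobs(mask(c,(40,90,40),(85,255,255),(235,115,270,145)),4)]
print([(a,ce,onplane(c,*ce,.125)) for _,a,ce in b])
E
```

```text
[0.52680122 0.26842122 0.22635763] -14.558771559663358 [-0.684293   -0.49040685 -0.20209801] [ 0.03999888  0.0362024  -0.02225377] 0.019928106648657122 39.9997903034091 16.375
[226 229 235 237 237 235 222 173 114  91  89  88  89  90  89  93] [219 224 229 231 231 230 217 172 111  90  87  89  84  87  83  87]
[237 237 237 236 236 235 233 213 155 100  93  94  92  91  94  93  94  92
  90  92  92  92  89  90  92  90  90  88  89  89  88  87  91  93  90  88
  83  88  87  86  86  87  90  88  88  97 132 190 222 229 229 229 228 228
 230 229 228]
[[ 0.03856712 -0.0051622 ]
 [ 0.03856675  0.0066834 ]]
[[0.47863827 0.25631678 0.125     ]]
[(np.int32(76), array([251.56578947, 130.85526316]), array([[0.47861299, 0.2559342 , 0.125     ]]))]
```

```bash
python3 - <<'E'
from st import *
c=viewer.camera('wrist'); g=cv2.cvtColor(c['pixels'],cv2.COLOR_RGB2GRAY)
T=R.from_quat(s['eef_rot']).inv()
P=T.apply(cloud(c).reshape(-1,3)-s['ee_pos']).reshape(384,512,3)
for u in (242,262): print(g[172:200,u]); print((P[172:200:2,u]*1000).round(1)[:,[0,2]].tolist())
# lid rim circle (z=.018..) by bright mask
Q=P[150:235,170:340]; m=(abs(Q[...,2]-.0545+.018-0)<.05)
for z0 in np.arange(0.0,.06,.006):
    q=Q[(abs(Q[...,2]-z0)<.003)]
    if len(q)>30: print(z0.round(3),len(q),q[:,0].min().round(4),q[:,0].max().round(4),q[:,1].min().round(4),q[:,1].max().round(4))
E
```

```text
[0.5267669  0.26853423 0.22632361] -14.559441957517972 [-0.05884125 -0.31711333 -1.01766931] [ 0.10756524 -0.01620038  0.00568075] 0.01966735452497281 39.999725706875324 16.425
[228 232 236 236 236 232 209 154 102  90  92  92  88  93  88  88  92  90
  91  92  90  91  89  95  92  89  91  90]
[[34.8, 17.5], [33.6, 17.6], [32.5, 17.3], [31.3, 17.2], [32.1, 10.1], [32.2, 5.5], [32.1, 2.0], [32.2, -2.0], [31.6, -3.6], [31.7, -7.6], [31.6, -10.6], [31.3, -12.7], [30.8, -14.5], [29.7, -13.9]]
[223 228 232 231 231 227 203 151 101  85  86  88  85  83  89  84  88  87
  86  87  89  89  88  86  89  90  88  86]
[[34.7, 17.9], [33.8, 17.1], [32.6, 16.7], [31.4, 17.1], [31.5, 12.1], [31.9, 6.5], [31.8, 3.0], [32.0, -1.3], [32.1, -5.3], [32.1, -8.9], [32.3, -12.7], [31.2, -12.5], [30.7, -14.0], [30.0, -14.9]]
0.0 250 0.008 0.0324 -0.0181 0.0196
0.006 222 0.008 0.0322 -0.0178 0.0194
0.012 155 0.008 0.0323 -0.0179 0.0195
0.018 4132 -0.0048 0.0395 -0.0395 0.0405
0.024 1193 -0.0012 0.0418 -0.0408 0.0417
0.03 1502 -0.005 0.0456 -0.0462 0.047
0.036 38 0.0067 0.0451 -0.0456 0.0457
```

Lid centre is about 1 mm from the TCP along tool −x, which puts it over the grinder's axis within about 0.5 mm. Lowering now.

Request:
carry_out(
  moves=[
    [0, 0, 0.5, 0, 0, 0],
    [0, 0, 0.5, 0, 0, 0],
    [0, 0, 0.15, 0, 0, 0],
    [0, 0, 0.1, 0, 0, 0],
    [0, 0, 0.1, 0, 0, 0],
    [0, 0, 0.1, 0, 0, 0],
    [0, 0, 0, 0, 0, 0],
    [0, 0, 0, 0, 0, 0],
  ],
)

```text
time: 17.48
ee_pos: [0.5267, 0.269, 0.1684]
eef_rot: [-0.127, 0.992, 0.0, 0.0]
ft_force: [-0.3, -0.2, -0.9]
width: 0.0198
grip_force: 40.0
```

Request:
carry_out(
  moves=[
    [0, 0, 0.06, 0, 0, 0],
    [0, 0, 0.06, 0, 0, 0],
    [0, 0, 0.06, 0, 0, 0],
    [0, 0, 0.02, 0, 0, 0],
    [0, 0, 0, 0, 0, 0],
    [0, 0, 0, 0, 0, 0],
  ],
)

```text
time: 18.23
ee_pos: [0.5268, 0.2691, 0.1612]
eef_rot: [-0.127, 0.992, 0.0, 0.0]
ft_force: [-4.1, -1.8, 8.5]
width: 0.0199
grip_force: 40.0
```

```bash
python3 st.py
```

```text
[0.52683963 0.26907884 0.1612471 ] -14.569883254110968 [-4.05769579 -1.77018544  8.53492363] [-0.34970242  0.78137522 -0.00703688] 0.01989711099603555 40.0019592884928 18.225
```

Request:
carry_out(
  moves=[
    [0, 0, 0, 0, 0, 0],
    [0, 0, 0, 0, 0, 0.4],
    [0, 0, 0, 0, 0, 0.4],
    [0, 0, 0, 0, 0, 0.4],
    [0, 0, 0, 0, 0, 0.4],
    [0, 0, 0, 0, 0, 0.4],
    [0, 0, 0, 0, 0, 0.4],
    [0, 0, 0, 0, 0, 0.4],
    [0, 0, 0, 0, 0, 0.4],
    [0, 0, 0, 0, 0, 0],
    [0, 0, 0, 0, 0, 0],
  ],
  force=50,
)

```text
time: 19.6
ee_pos: [0.5273, 0.2683, 0.1613]
eef_rot: [0.096, 0.995, 0.0, 0.001]
ft_force: [-1.8, -3.0, 7.9]
width: 0.0196
grip_force: 50.0
```

```bash
python3 st.py
```

```text
[0.52733561 0.26832168 0.16126532] 11.071702954915251 [-1.79118186 -3.0337535   7.88185563] [-0.76153818  0.40210381  0.0306199 ] 0.01960255846719492 50.00236594118178 19.6
```

Request:
carry_out(
  moves=[
    [0, 0, 0, 0, 0, 0.4],
    [0, 0, 0, 0, 0, 0.38],
    [0, 0, 0, 0, 0, 0],
    [0, 0, 0, 0, 0, 0],
    [0, 0, 0, 0, 0, 0],
  ],
)

```text
time: 20.23
ee_pos: [0.5273, 0.2683, 0.1613]
eef_rot: [0.151, 0.989, 0.0, 0.001]
ft_force: [-1.5, -3.3, 6.6]
width: 0.0196
grip_force: 50.0
```

```bash
python3 - <<'E'
from st import *
c=viewer.camera('wrist'); save('t.png',cv2.resize(c['pixels'][100:320,130:390],None,fx=2.5,fy=2.5))
E
```

```text
[0.52734493 0.26833085 0.16126412] 17.313412771445677 [-1.4637491  -3.28734945  6.5763635 ] [-0.76074813  0.35415117  0.0323201 ] 0.019558195551660412 50.00242207199335 20.225
```

View pics/t.png

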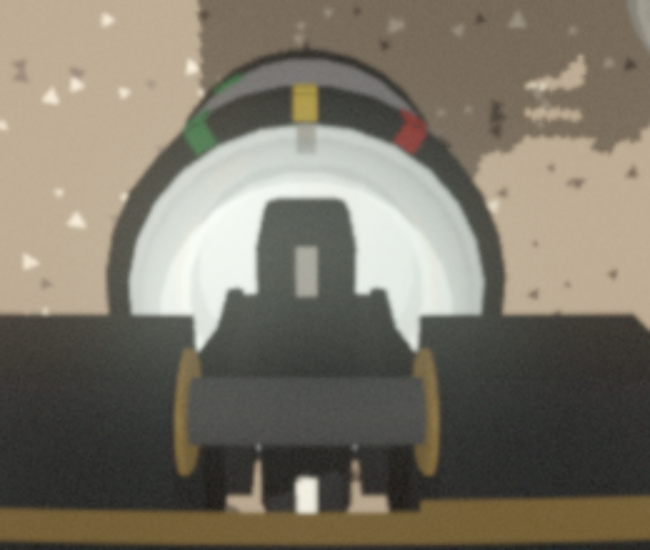

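The pointer on the lid's rim (306,137) sits right at the yellow mark (305,102). The lid is home and held at 50 N, so I'll hand the job in.

```bash
python3 -c "
from bench import r
print(r.close_job())"
```

```text
the job is handed in; nothing more can be done
None
```

I handed the job in with the cinnamon in the bowl and the lid fully home, its pointer at the yellow pulse mark by the last camera view and the gripper still holding it at 50 N; the hand-in gave no verdict.

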